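# Shut the food warmer's drain with the T-key

### The arm

A 6-joint arm with a two-finger parallel gripper is mounted at the origin on the work surface. World frame = base frame: x ahead of the robot, y to its left, z up, the work surface at z = 0. Lengths are in mm, angles in degrees, forces in N, time in s.
With the tool pointing down it reaches from about 275 to 725 mm from the base axis. Payload 5.6 kg.
Tool frame: the origin (TCP) lies midway between the tips of the shut fingers; the grasp point (between the pads) lies 19 mm behind it; z points along the fingers, y is the direction in which the jaws open and shut (so a half turn about z gives the same grasp; the last joint's range is limited). The gripper opens to 85 mm and grips with 20 to 120 N. Pads are 22 mm wide; open, the fingers measure 114 mm over their backs; the gripper's body (76 mm by 85 mm) begins 54 mm behind the grasp point. The pads swing forward as they close: fully open they stand 13 mm farther back than shut.
Start: joints at [-46.891, 14.616, 6.199, 0, -81.583, -16.306], TCP at [248.025, -490.893, 231.283] pointing down, gripper open.
Joint ranges: [-168.99, 168.99], [-69.2, 112.95], [-62.41, 85.93], [-164.36, 98.24], [-168.68, -3.75], [-174.98, 174.98]. Speed limits (degrees/s): [147.25, 147.25, 180, 180, 180, 180].

### API

Orientations are given as [roll, pitch, yaw] about the fixed x, y, z axes, in that order (R = Rz(yaw) Ry(pitch) Rx(roll)).
In Python, from bench import state, imaging, close_job gives the robot as it stands.
- The arm moves only by the tool send_rows, never from a script. Its argument "targets" is text: rows parted by semicolons, each of 7 numbers parted by spaces: the shift along the world's x, y, z in mm, then the turn, a rotation vector about the world's x, y, z in degrees, then the opening in per cent of the stroke, from 0 (shut) to 100 (fully open). A call has 1 to 5 rows; each row is the pose to reach, as a shift and turn from the pose commanded when the call began; what a row does not reach only later rows make up. A row lasts 1/12 s, in which the tool goes at most 41.7 mm and 7.16 degrees, less where a joint would pass 70% of its speed; a pose out of reach is approached as far as the arm can. A call with a gripper value outside its range is refused whole. The fingers move at their own pace and stop on an object; "newtons" is the grip in N (left out, the last holds). Time passes only in rows, so rows that repeat a pose let the fingers close. It gives the time, the measured TCP pose, the force and the opening at its end, in the units of the state.
- state(): the state, without advancing time (a new reading comes with each control period).
- imaging.read_camera(name): name is "scene" or "top" or "wrist"; returns a dict with "image" (400x640x3 uint8, blue, green, red), "K" (3x3 intrinsics, pixels), "dist" ([k1, k2, p1, p2, k3] as OpenCV has them; the pictures are not rectified), "T" (4x4, takes a point from camera to world coordinates). Camera axes: x right, y down, z forward; pixel columns grow to the right and rows downward; lengths in mm; the calibration is good to about 2 mm. A picture is of the moment at which its call begins. There is no depth.
- close_job(): hands the job in, once; it reports no verdict.
The state is a dict: "time_s": time; "joint_pos": joint angles; "qd": joint speeds; "joint_torque": joint torques, N m; "position": TCP position; "tool_rot": TCP orientation; "contact_force": force on the tool from outside, world axes, zero at the start; "moment": the same for the moment, N m; "grip_width": opening from 0.0 (shut) to 1.0 (fully open).
Only numpy, scipy, OpenCV 4.12 (cv2) and the standard library are available. Lean on these libraries where they do the work, as an engineer would, in place of code of your own. Each camera call takes 0.05 s, during which the arm holds its last target. There are 200 camera calls.

### The job

Shut the drain of the empty food warmer: lift the T-key out of its stand, lower it down the deep round shaft in the warmer's deck until its socket drops fully over the square stem at the bottom, and gently turn it clockwise (seen from above) until the valve is against its stop. Leave the key standing upright on the stem, fully down, and let go of it. Feel your way: never force the key or bear hard on it, and leave the ramekin, the shaker and the spoon where they are.

Things in the scene. Friction and masses are not known exactly. Their poses are not given: they have to be found in the camera images.
- key: Steel T-key, 0.32 kg, 159 mm tall. Origin: centre of its foot, z up the rod. Foot: square socket, 26 mm outside, hole 18.5 mm square, 22 deep, open downwards, sides along x and y. Above it a 12 mm round rod to z = 143; on top a flat-sided crossbar along x, 96 long, 14 wide (y), 18 high, middle at z = 150. Starts upright, loose in the stand.
- stand: White plastic block fixed to the table, 100 x 100 x 75 mm, with a round hole 41 mm in diameter and 67 mm deep down its middle, where the key stands. Origin: centre of its underside.
- warmer: Steel food warmer fixed to the table, 220 (x) x 370 (y) x 115 mm high, origin at the centre of its underside; the black knob is on its front, -x. Open well from y = -95 to 185 mm, flat deck with the shaft from y = -185 to -95. Damaged if the key bears on it (stem, shaft) with more than 45 N in all, all contacts added up.
- shaft_mouth (a point): Centre of the mouth of the vertical round shaft in the warmer's deck, 115 mm above the table; axes as the warmer's. Shaft 41 mm in diameter (3 mm chamfer), 100 mm deep. The key's foot is about 97 mm below this point when fully down on the stem, 75 to 79 mm when it only rests on top of it.
- stem_top (a point): Centre of the square brass stem's top, on the shaft's axis, 75 mm below the mouth (axes as the warmer's, not the square's). Stem 16 mm square, its top 3 mm tapering to 10. The square may stand at any angle, unrelated to the warmer or the valve's reading: turn the lightly resting key up to a quarter turn to feel it drop. It enters within about 9 degrees; idle play then about 19.
- valve (a joint): Valve turn, clockwise from above, rad: 0 open, 1.571 shut on a hard stop; starts 0.45 to 0.85. Within 0.1 of the stop is shut. Takes 0.12 N m, stays where left; the stem twists springily, 1.2 N m/rad. A dark ring round the shaft's mouth turns with it: its pointer is at the small mark (warmer's -y) at 0, at the longer mark (warmer's front, -x) when shut.
- ramekin: Small white ceramic ramekin, 56 mm in diameter, 32 tall, standing on the warmer's deck about 110 mm from the shaft; a bystander. Origin: centre of its underside.
- shaker: Steel shaker, 60 mm in diameter, 120 tall; a bystander. Origin: centre of its underside.
- spoon: Long kitchen spoon lying flat, 280 mm long; a bystander. Origin: centre of its underside.
Things that resemble listed ones, but are neither listed nor needed, are in the scene too. Leave any blue or red look-alike of the key alone.

How it is judged:
By the outcome, as a careful person would: the job done as asked, in the order asked, and still so for the second after the job is handed in, with the robot touching nothing.
It also fails if it takes over 64 s, if anything falls off the work surface, if the arm or the gripper's body presses on something with over 40 N, if the wrist force passes 120 N, or if a joint passes its speed limit or range.

## Working session

There is one attempt and no reset: what is moved stays moved. The work goes in short steps, Python scripts to look and compute and a tool call to move; the robot and the scene stay as the last step left them, time stands still between calls to the robot, and variables do not carry over. Pictures are saved under pics/ and viewed, about 8 in all and at most 12, crops included, and the job is handed in when it is done.

Besides the shell and the picture viewer there is one more tool, called as name(argument=value, ...), one argument or row to a line, values as JSON. send_rows: Moves the arm, as the interface text tells. Its arguments: {"type":"object","properties":{"targets":{"type":"string"},"newtons":{"type":"number"}},"required":["targets"]}

```bash
mkdir -p pics; ls; python3 - <<'E'
from bench import state, imaging
import cv2,pickle
s=state();print(s)
for n in("scene","top"):
    d=imaging.read_camera(n);pickle.dump(d,open(f"pics/{n}0.pkl","wb"));cv2.imwrite(f"pics/{n}0.png",d["image"]);print(n,d["K"],d["dist"],d["T"])
E
```

```text
pics
{'time_s': 0.0, 'joint_pos': array([-4.68911714e+01,  1.46535620e+01,  6.13094071e+00, -2.64433406e-02,
       -8.15818768e+01, -1.63057550e+01]), 'qd': array([ 0.04348226, -0.03335661,  0.04825804,  0.0462271 , -0.01160064,
        0.06486172]), 'joint_torque': array([ 2.22781396e-04, -3.86630881e+01,  2.37941301e+01,  5.36499068e+00,
       -6.00756757e-03, -8.07209489e-06]), 'position': array([ 247.83605788, -490.45338473,  230.39490195]), 'tool_rot': array([ 1.79892362e+02, -4.23997400e-03, -1.53200817e+02]), 'contact_force': array([-0.17105789, -0.46991332, -0.30236388]), 'moment': array([ 0.06666229, -0.00070284, -0.02832688]), 'grip_width': 0.9978221007003295}
scene [[515.0667302    0.         323.13303089]
 [  0.         515.0667302  205.01578408]
 [  0.           0.           1.        ]] [0.02202308 0.         0.         0.         0.        ] [[-5.33649207e-01  6.77038087e-01 -5.06791824e-01  1.28700608e+03]
 [ 8.45698943e-01  4.24778326e-01 -3.23042832e-01  3.48730016e+02]
 [-3.43811848e-03 -6.00984861e-01 -7.99253011e-01  1.26813804e+03]
 [ 0.00000000e+00  0.00000000e+00  0.00000000e+00  1.00000000e+00]]
top [[369.89180482   0.         316.83277887]
 [  0.         369.89180482 200.01053954]
 [  0.           0.           1.        ]] [-0.00583201  0.          0.          0.          0.        ] [[ 2.31668882e-02 -9.92985533e-01  1.15944071e-01  4.55892393e+02]
 [-9.99538234e-01 -2.52870856e-02 -1.68488100e-02 -1.16748583e+02]
 [ 1.96625122e-02 -1.15500197e-01 -9.93112828e-01  9.94996453e+02]
 [ 0.00000000e+00  0.00000000e+00  0.00000000e+00  1.00000000e+00]]
```

View pics/top0.png

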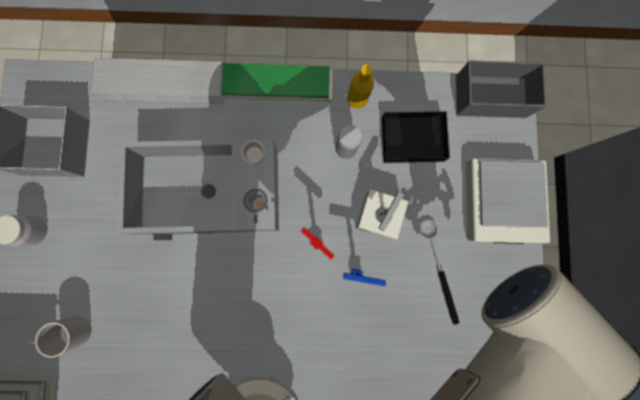

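View pics/scene0.png

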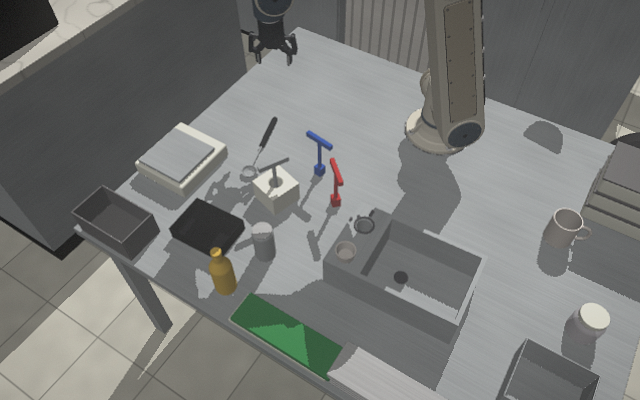

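Top view: warmer at (200,188) with its deck on the right, shaft at (256,200), ramekin (252,152), shaker (348,138). There are three T-keys: red (317,243), blue (365,278) and steel grey in the white stand (388,210). The grey one fits the description, so I'll confirm it in an enlarged crop.

```bash
python3 - <<'E'
import cv2,numpy as np
t=cv2.imread("pics/top0.png");s=cv2.imread("pics/scene0.png")
f=lambda im,x,y,w,h,k:cv2.resize(im[y:y+h,x:x+w],None,fx=k,fy=k,interpolation=cv2.INTER_CUBIC)
a=np.hstack([f(t,350,175,66,66,6),f(t,225,170,66,66,6)])
b=np.hstack([f(s,240,145,66,50,6),f(s,335,195,66,50,6)])[:204+96]
cv2.imwrite("pics/crop1.png",np.vstack([a,b])[:600+100] if 0 else cv2.resize(np.vstack([a,b]),None,fx=.85,fy=.85))
E
```

```text
(no output)
```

View pics/crop1.png

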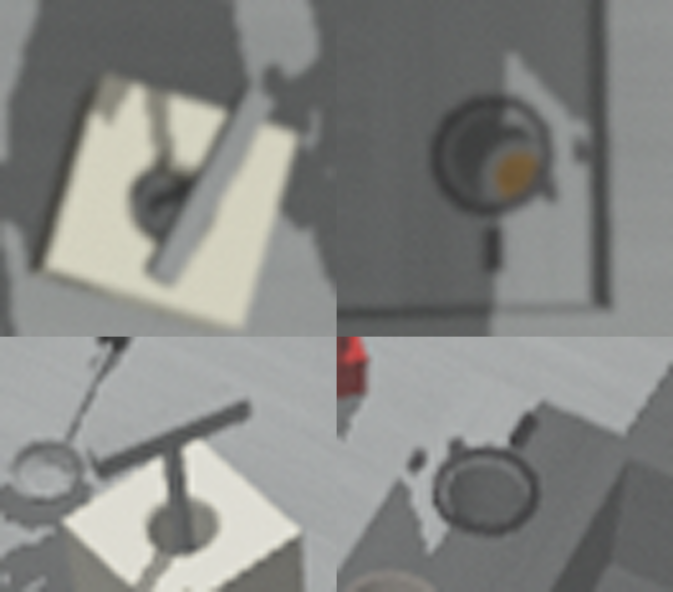

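Confirmed: the grey T-key stands in the white block, with bar ends at top (402,193)/(382,229) and scene (259,171)/(289,159). Ring centre is at top (255.7,200.4) and scene (364.5,225.3), and the pointer is at top (266,208).

```bash
cat > h.py <<'E'
import numpy as np,cv2,pickle
from scipy.optimize import least_squares
def proj(d,P):
    T=np.linalg.inv(d["T"]);r=cv2.Rodrigues(T[:3,:3])[0]
    return cv2.projectPoints(np.float64(P).reshape(-1,3),r,T[:3,3],d["K"],np.float64(d["dist"]))[0].reshape(-1,2)
def atz(d,uv,z):
    p=cv2.undistortPoints(np.float64(uv).reshape(-1,1,2),d["K"],np.float64(d["dist"])).reshape(-1,2)
    v=np.c_[p,np.ones(len(p))]@d["T"][:3,:3].T;o=d["T"][:3,3]
    return o+v*((z-o[2])/v[:,2])[:,None]
E
python3 - <<'E'
from h import *
t=pickle.load(open("pics/top0.pkl","rb"));s=pickle.load(open("pics/scene0.pkl","rb"))
print("bar top",atz(t,[(402,192.6),(382,229)],163)); print("bar scene",atz(s,[(259,170.6),(288.6,159)],163))
print("ring,pointer top",atz(t,[(255.7,200.4),(266.4,207.6)],116)); print("ring scene",atz(s,[(364.5,225.3),(358,217.5)],116))
# stand top corners from top crop
c=np.array([(105,75),(300,135),(243,328),(40,270)])/5.1+[350,175]
print("stand",atz(t,c,75),atz(t,c,75).mean(0))
c=np.array([(65,522),(205,440),(300,530)])-[0,336.6];c=c/5.1+[240,145]
print("stand scene",atz(s,c,75))
print("warmer corner",atz(t,[(277.5,229.5),(277.5,143)],115))
E
```

```text
bar top [[ 574.98883156 -324.73852453  163.        ]
 [ 491.03705039 -279.17131104  163.        ]]
bar scene [[ 579.66872857 -316.47476184  163.        ]
 [ 498.95235148 -270.55246284  163.        ]]
ring,pointer top [[553.86600666  14.10758406 116.        ]
 [537.26866396 -12.01803094 116.        ]]
ring scene [[555.03726274  15.05499853 116.        ]
 [541.83667757 -12.89125351 116.        ]]
stand [[ 592.88749676 -267.20779502   75.        ]
 [ 565.49678669 -363.91667234   75.        ]
 [ 470.10039586 -335.46135828   75.        ]
 [ 495.94849501 -236.01217474   75.        ]] [ 531.10829358 -300.64950009   75.        ]
stand scene [[ 567.60194278 -359.96755672   75.        ]
 [ 471.28406664 -327.07862793   75.        ]
 [ 499.13342197 -239.37851182   75.        ]]
warmer corner [[485.94966036 -40.1461366  115.        ]
 [695.88658239 -32.69415634 115.        ]]
```

```bash
python3 - <<'E'
from bench import state, imaging
from h import *
d=imaging.read_camera("wrist");print(d["K"],d["dist"],d["T"].round(3))
s=state();print(s["position"])
R=cv2.Rodrigues(np.radians([0,0,0.]))[0]
from scipy.spatial.transform import Rotation as Ro
R=Ro.from_euler("xyz",s["tool_rot"],degrees=True).as_matrix()
print("cam in tool",R.T@(d["T"][:3,3]-s["position"]),"\n",R.T@d["T"][:3,:3])
E
```

```text
[[350.53949872   0.         318.19790224]
 [  0.         350.53949872 198.7687549 ]
 [  0.           0.           1.        ]] [-0.07809111  0.          0.          0.          0.        ] [[-4.50000e-01  8.61000e-01  2.37000e-01  1.88144e+02]
 [ 8.93000e-01  4.33000e-01  1.22000e-01 -5.21057e+02]
 [ 2.00000e-03  2.66000e-01 -9.64000e-01  3.73900e+02]
 [ 0.00000e+00  0.00000e+00  0.00000e+00  1.00000e+00]]
[ 247.86202292 -490.56686483  230.60742528]
cam in tool [ 6.70670889e+01 -8.18412059e-02 -1.43285319e+02] 
 [[-1.06163365e-03 -9.63809908e-01 -2.66588322e-01]
 [ 9.99999350e-01 -1.13377995e-03  1.16717004e-04]
 [-4.14745499e-04 -2.66588025e-01  9.63810486e-01]]
```

send_rows(
  targets="15 10 3 0 0 6.5 100;30 20 6 0 0 13 100;45 30 8 0 0 19.5 100;60 40 10 0 0 26 100;75 50 10 0 0 32.5 100",
)

```text
time_s: 0.57
position: [323.6, -440.4, 241.4]
tool_rot: [-180.0, 0.0, -120.4]
contact_force: [0.8, 0.1, -0.2]
grip_width: 1.005
```

send_rows(
  targets="15 10 0 0 0 6.5 100;30 20 0 0 0 13 100;45 30 0 0 0 19.5 100;60 40 0 0 0 26 100;75 50 0 0 0 32.5 100",
)

```text
time_s: 0.98
position: [398.6, -390.2, 240.9]
tool_rot: [180.0, 0.0, -87.9]
contact_force: [-0.3, -0.8, 0.6]
grip_width: 0.995
```

send_rows(
  targets="15 10 0 0 0 6.5 100;30 20 0 0 0 13 100;45 30 0 0 0 19.5 100;60 40 0 0 0 26 100;75 50 0 0 0 32.5 100",
)

```text
time_s: 1.4
position: [473.6, -340.2, 240.9]
tool_rot: [180.0, 0.0, -55.4]
contact_force: [-0.5, 0.2, 0.7]
grip_width: 1.002
```

send_rows(
  targets="15 10 0 0 0 6.5 100;30 20 0 0 0 13 100;45 30 0 0 0 19.5 100;63 43 0 0 0 27.2 100;63 43 0 0 0 27.2 100",
)

```text
time_s: 1.82
position: [538.2, -295.7, 239.9]
tool_rot: [-180.0, 0.1, -28.0]
contact_force: [-0.8, -0.2, -1.0]
grip_width: 0.998
```

```bash
python3 - <<'E'
from bench import state, imaging
from h import *
d=imaging.read_camera("wrist");s=state();print(s["time_s"],s["position"],s["tool_rot"],s["joint_pos"],s["contact_force"])
pickle.dump(d,open("pics/w1.pkl","wb"));cv2.imwrite("pics/w1.png",d["image"])
E
```

```text
1.8667 [ 537.00776728 -296.622337    240.12528738] [-1.79995311e+02  9.87389532e-02 -2.83007565e+01] [-1.43550553e+01  2.19489066e+01  1.78200876e+01 -2.84178727e-02
 -8.59658799e+01  7.60563175e+01] [-0.35349094 -0.51803636 -0.39010474]
```

View pics/w1.png

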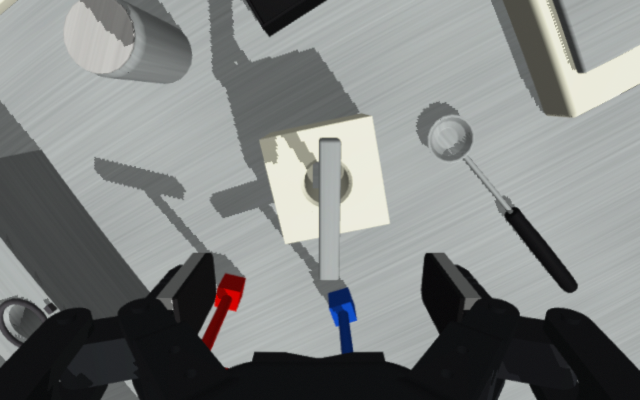

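Wrist view: the grey key's bar runs from (330,138) to (330,280), in the stand whose hole is at (328,183). The red and blue look-alikes are lower in the frame, on either side, and the spoon is to the right.

```bash
python3 - <<'E'
from h import *
d=pickle.load(open("pics/w1.pkl","rb"))
g=d["image"].mean(2)
for r in (160,210,260): print(r,g[r,308:352].astype(int))
print(g[128:150:1,330].astype(int),g[268:290,330].astype(int))
P=atz(d,[(330,138.5),(330,279)],167);print(P,P.mean(0),np.linalg.norm(P[0]-P[1]),np.degrees(np.arctan2(*(P[0]-P[1])[[1,0]])))
print("hole",atz(d,[(328,183)],75), "stand",atz(d,[(261,138),(373,116),(389,221),(286,243)],75).mean(0))
# triangulate 3 views
t=pickle.load(open("pics/top0.pkl","rb"));s=pickle.load(open("pics/scene0.pkl","rb"))
for a,b,c in [((402,192.6),(259,170.6),(330,138.5)),((382,229),(288.6,159),(330,279))]:
    f=lambda p:np.r_[proj(t,p)[0]-a,proj(s,p)[0]-b,proj(d,p)[0]-c]
    q=least_squares(f,[530,-300,160.]);print(q.x,q.fun.round(1))
E
```

```text
160 [148 148 148 147 142 129 118 118 165 219 197 116 130 155 167 166 167 169
 170 170 170 171 172 172 172 173 173 173 174 174 172 168 180 212 229 230
 230 231 230 231 230 230 231 231]
210 [230 230 230 230 229 230 230 230 230 228 203 117 132 158 168 169 170 172
 174 174 174 174 176 176 177 176 175 175 176 176 174 176 199 228 230 230
 230 230 230 231 230 231 231 231]
260 [101 101 101 100  99 102 126 160 168 167 147 108 134 159 170 171 173 175
 176 175 176 177 178 177 178 176 177 177 177 172 159 151 167 169 167 167
 166 167 167 168 167 168 169 171]
[231 231 231 231 231 231 231 231 227 173  89  79  99 124 150 166 170 170
 171 171 171 171] [177 178 177 177 178 177 177 177 177 177 176 167 122 104 102 103 103 102
 102 104 104 103]
[[ 575.61023866 -323.41978825  167.        ]
 [ 490.95109248 -279.2593374   167.        ]] [ 533.28066557 -301.33956282  167.        ] 95.48463987737128 -27.547737141705
hole [[ 531.54364125 -301.64107394   75.        ]] stand [ 532.98745178 -301.65244457   75.        ]
[ 574.65715437 -323.33116234  156.97886181] [-1.3  0.5 -0.7 -0.7  0.1 -0.2]
[ 488.42119028 -277.8582929   160.53449492] [-0.8  1.2  0.  -2.7 -0.4 -0.8]
```

send_rows(
  targets="-4 38 0 0 0 0.6 100;-8 76 0 0 0 0.6 100;-12 114 0 0 0 0.6 100;-16 152 0 0 0 0.6 100;-20 190 0 0 0 0.6 100",
)

```text
time_s: 2.28
position: [514.9, -106.9, 241.2]
tool_rot: [180.0, 0.0, -28.1]
contact_force: [1.2, 1.1, 0.1]
grip_width: 0.996
```

send_rows(
  targets="-5 38 -5 0 0 0 100;-10 76 -20 0 0 0 100;-15 114 -40 0 0 0 100;-21 152 -60 0 0 0 100;-21 152 -60 0 0 0 100",
)

```text
time_s: 2.7
position: [491.8, 47.8, 177.7]
tool_rot: [179.9, 0.3, -27.8]
contact_force: [-0.3, -0.5, -0.6]
grip_width: 1.0
```

send_rows(
  targets="0 0 0 0 0 0 100;0 0 0 0 0 0 100",
)

```text
time_s: 2.87
position: [495.1, 43.6, 181.7]
tool_rot: [180.0, -0.0, -27.9]
contact_force: [-0.1, -0.0, 0.3]
grip_width: 1.0
```

```bash
python3 - <<'E'
from bench import state, imaging
from h import *
d=imaging.read_camera("wrist");s=state();print(s["time_s"],s["position"],s["tool_rot"],s["joint_pos"],s["contact_force"])
pickle.dump(d,open("pics/w2.pkl","wb"))
p=proj(d,[[555,14.5,115],[555,14.5,40]]);print(p)
x,y=p[0].astype(int);y0=max(y-55,0);x0=x-70
print(x0,y0);cv2.imwrite("pics/w2.png",cv2.resize(d["image"][y0:y0+110,x0:x0+140],None,fx=5,fy=5,interpolation=cv2.INTER_CUBIC))
E
```

```text
2.9167 [495.45109544  43.16337052 182.05445539] [-1.79980207e+02 -6.89157368e-02 -2.79728943e+01] [ 2.30974434e+01  9.83938901e+00 -7.16286535e+00  4.30690606e-02
 -7.29390488e+01  3.89170593e+01] [ 0.33712354 -0.92448372  0.89272068]
[[314.53443773 104.5342821 ]
 [315.49392059 104.05577478]]
244 49
```

View pics/w2.png

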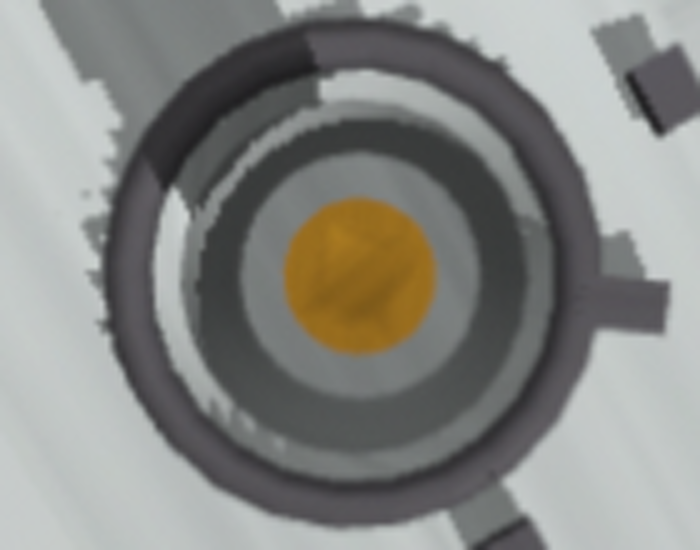

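Down the shaft: ring centre is at crop (352,272), full image (314.4,103.4). The pointer is at crop (640,306), the small mark at (665,90) and the long mark at (500,540). The brass inset looks round, so the square's angle has to be felt.

```bash
python3 - <<'E'
from h import *
d=pickle.load(open("pics/w2.pkl","rb"))
c=lambda *p:np.array(p)/5.+[244,49]
P=atz(d,[c(352,272),c(640,306),c(665,90),c(505,545)],116);print(P.round(1))
print(np.degrees(np.arctan2(*(P[1:]-P[0])[:,[1,0]].T)))
print(atz(d,[c(360,276)],41),atz(d,[c(361,285)],17))
E
```

```text
[[555.6  14.3 116. ]
 [536.5 -13.6 116. ]
 [556.9 -26.7 116. ]
 [518.9  13.1 116. ]]
[-124.38128492  -88.22625011 -178.12049852]
[[554.71501312  14.19224483  41.        ]] [[553.29309709  14.92101106  17.        ]]
```

send_rows(
  targets="4 -30 30 0 0 0 100;8 -65 59 0 0 0 100;12 -105 59 0 0 0 100;16 -145 59 0 0 0 100;20 -185 59 0 0 0 100",
)

```text
time_s: 3.33
position: [515.2, -144.4, 242.2]
tool_rot: [-179.9, -0.2, -28.0]
contact_force: [1.7, 0.4, 0.5]
grip_width: 0.998
```

send_rows(
  targets="4 -40 0 0 0 0 80;8 -80 0 0 0 0 70;12 -120 0 0 0 0 60;18 -160 0 0 0 0.4 60;18 -160 0 0 0 0.4 60",
)

```text
time_s: 3.75
position: [531.6, -308.9, 239.3]
tool_rot: [179.9, 0.0, -28.0]
contact_force: [-0.3, 2.4, -1.9]
grip_width: 0.597
```

send_rows(
  targets="0 0 0 0 0 0 60;0 0 0 0 0 0 60",
)

```text
time_s: 3.92
position: [532.4, -302.3, 240.6]
tool_rot: [-180.0, -0.0, -27.7]
contact_force: [0.2, 0.9, -0.6]
grip_width: 0.599
```

send_rows(
  targets="1 0.8 -30 0 0 0 60;1 0.8 -60 0 0 0 60;1 0.8 -85 0 0 0 60;1 0.8 -101 0 0 0 60;1 0.8 -101 0 0 0 60",
)

```text
time_s: 4.33
position: [531.9, -298.1, 136.0]
tool_rot: [-180.0, 0.4, -27.5]
contact_force: [-0.6, 0.1, -0.5]
grip_width: 0.597
```

send_rows(
  targets="0 0 0 0 0 0 40;0 0 0 0 0 0 30;0 0 0 0 0 0 20;0 0 0 0 0 0 10;0 0 0 0 0 0 10",
  newtons=50,
)

```text
time_s: 4.75
position: [535.0, -300.9, 141.6]
tool_rot: [180.0, -0.2, -27.5]
contact_force: [-1.0, -1.0, 6.3]
grip_width: 0.154
```

send_rows(
  targets="0 0 0 0 0 0 0;0 0 0 0 0 0 0;0 0 0 0 0 0 0;0 0 0 0 0 0 0",
)

```text
time_s: 5.08
position: [535.0, -300.9, 141.5]
tool_rot: [180.0, -0.2, -27.5]
contact_force: [-0.4, -0.4, 6.4]
grip_width: 0.154
```

```bash
python3 - <<'E'
from bench import state
s=state()
for k in("position","tool_rot","contact_force","moment","grip_width","joint_pos"):print(k,s[k])
E
```

```text
position [ 534.95037341 -300.94999463  141.52877301]
tool_rot [179.97358012  -0.22974244 -27.48683811]
contact_force [-0.36108186 -0.40308481  6.42728076]
moment [-0.0641521   0.27097849 -0.0558337 ]
grip_width 0.1539321193076661
joint_pos [-14.74518875  23.83425656   6.25160077   0.08028368 -72.19910262
  77.23389971]
```

send_rows(
  targets="0 0 5 0 0 0 0;0 0 15 0 0 0 0;0 0 35 0 0 0 0;0 0 60 0 0 0 0;0 0 90 0 0 0 0",
)

```text
time_s: 5.5
position: [533.0, -299.4, 228.7]
tool_rot: [-180.0, 0.3, -27.5]
contact_force: [0.1, -0.4, -3.2]
grip_width: 0.154
```

send_rows(
  targets="0 0 25 0 0 0 0;0 0 50 0 0 0 0;0 0 70 0 0 0 0;0 0 78 0 0 0 0;0 0 78 0 0 0 0",
)

```text
time_s: 5.92
position: [534.6, -300.3, 309.3]
tool_rot: [-180.0, -0.2, -27.5]
contact_force: [-0.2, -0.1, -3.1]
grip_width: 0.153
```

send_rows(
  targets="1 10 0 0 0 0 0;3 30 0 0 0 0 0;5 60 0 0 0 0 0;7 90 0 0 0 0 0;9 120 0 0 0 0 0",
)

```text
time_s: 6.33
position: [542.1, -178.2, 304.8]
tool_rot: [180.0, 0.2, -27.5]
contact_force: [1.0, 0.6, -2.7]
grip_width: 0.153
```

send_rows(
  targets="2 30 0 0 0 0 0;4 60 0 0 0 0 0;6 90 0 0 0 0 0;8 115 0 0 0 0 0;10 135 0 0 0 0 0",
)

```text
time_s: 6.75
position: [551.9, -42.4, 305.1]
tool_rot: [179.9, 0.2, -27.4]
contact_force: [0.1, 0.7, -3.2]
grip_width: 0.155
```

send_rows(
  targets="0.5 15 0 0 0 0 0;1 30 0 0 0 0 0;1.5 45 0 0 0 0 0;2 55 0 0 0 0 0;2 60 0 0 0 0 0",
)

```text
time_s: 7.17
position: [554.3, 16.4, 305.6]
tool_rot: [179.9, 0.2, -27.4]
contact_force: [0.4, -0.2, -2.8]
grip_width: 0.152
```

send_rows(
  targets="0 0 0 0 0 0 0;0 0 0 0 0 0 0",
)

```text
time_s: 7.33
position: [554.8, 14.7, 306.7]
tool_rot: [179.9, 0.0, -27.5]
contact_force: [0.4, -0.2, -2.7]
grip_width: 0.153
```

```bash
python3 - <<'E'
from bench import state, imaging
from h import *
s=state()
for k in("position","tool_rot","contact_force","moment","grip_width","joint_pos"):print(k,s[k])
a={n:imaging.read_camera(n) for n in("scene","top","wrist")};pickle.dump(a,open("pics/a3.pkl","wb"))
f=lambda im,x,y,w,h,k:cv2.resize(im[y:y+h,x:x+w],None,fx=k,fy=k,interpolation=cv2.INTER_CUBIC)
cv2.imwrite("pics/a3.png",np.hstack([f(a["scene"]["image"],310,110,110,150,4)[:560],cv2.resize(a["wrist"]["image"][:,150:490],None,fx=1,fy=1.4)]))
E
```

```text
position [554.76497931  14.74433214 306.71897063]
tool_rot [ 1.79948345e+02  4.61001295e-02 -2.74823273e+01]
contact_force [ 0.43044268 -0.22025213 -2.69931474]
moment [-0.02941662 -0.02949795  0.00570525]
grip_width 0.15349081139017912
joint_pos [ 1.76788298e+01  1.48044159e+01  1.72631078e+01  3.73697858e-03
 -9.25278259e+01  4.48390263e+01]
```

View pics/a3.png

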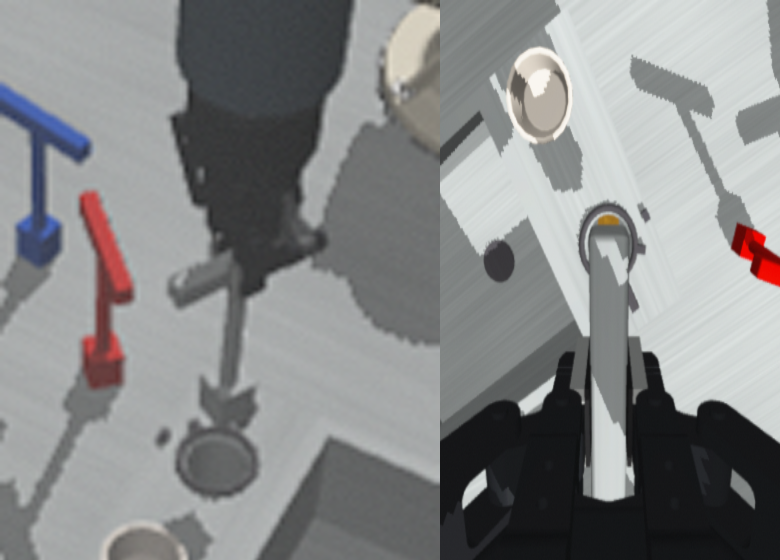

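Scene view: the key hangs from the gripper above the shaft, with its foot near crop (228,395), i.e. (367,209). Red and blue keys and ramekin are untouched. Next I'll check verticality and centring against the projection.

```bash
python3 - <<'E'
from h import *
a=pickle.load(open("pics/a3.pkl","rb"));d=a["scene"]
zf=306.7-133.5;c=np.array([554.8,14.7,0]);u=np.array([np.cos(np.radians(-27.5)),np.sin(np.radians(-27.5)),0]);v=np.array([-u[1],u[0],0])
foot=[c+s*13*u+t*13*v+[0,0,zf+h] for h in(0,22) for s,t in((1,1),(1,-1),(-1,-1),(-1,1))]
bar=[c+s*48*u+t*7*v+[0,0,zf+h] for h in(141,159) for s,t in((1,1),(1,-1),(-1,-1),(-1,1))]
im=cv2.resize(d["image"][130:250,320:410],None,fx=6,fy=6,interpolation=cv2.INTER_CUBIC)
m=cv2.resize(np.clip(d["image"][130:250,320:410]*2.0,0,255).astype(np.uint8),None,fx=6,fy=6,interpolation=cv2.INTER_CUBIC)[:600]
for B in(foot,bar):
    p=((proj(d,B)-[320,130])*6+3).astype(int)
    for i in range(4):
        for q,r in((i,(i+1)%4),(i+4,(i+1)%4+4),(i,i+4)):cv2.line(m,tuple(map(int,p[q])),tuple(map(int,p[r])),(0,255,0),1)
cv2.imwrite("pics/o3.png",m)
E
```

```text
(no output)
```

View pics/o3.png

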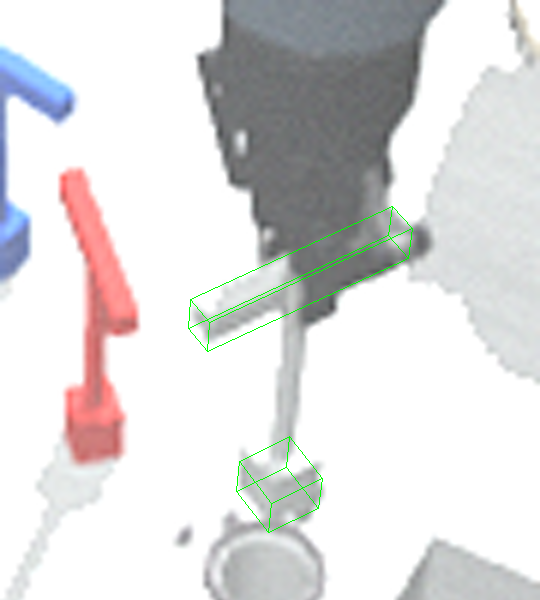

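```bash
python3 - <<'E'
from h import *
a=pickle.load(open("pics/a3.pkl","rb"));w=a["wrist"]
g=w["image"].mean(2);print(g[150:185,322].astype(int))
for r in (175,200): print(g[r,295:345].astype(int))
zf=306.7-133.5;c=np.array([554.8,14.7,0]);u=np.array([np.cos(np.radians(-27.5)),np.sin(np.radians(-27.5)),0]);v=np.array([-u[1],u[0],0])
print(proj(w,[c+s*48*u+t*7*v+[0,0,zf+h] for h in (141,159) for s,t in((1,1),(1,-1))]))
for h in (6,0,-6,):print(h,[(atz(w,[(322,y)],zf+h+z)[0]-c)@u for y,z in((161,159),(168,159),(161,141))])
d=a["scene"]["image"].mean(2)
for r in (182,188,194,200,204,208,212):print(r,d[r,355:385].astype(int))
E
```

```text
[100 141 178 159 121 103 101 100 101 103 101  95  93  93  93  92  95 106
 121 137 153 172 187 203 208 208 208 208 209 209 208 208 209 208 208]
[199 204 181 114  90 108 115 121 125 126 127 140 173 200 204 204 205 206
 206 206 207 206 206 206 207 207 208 208 209 209 208 201 172 133 128 128
 129 129 129 125 119 112 103  92 100 114 102  72  70  84]
[208 206 202 183 131 106 114 119 124 128 127 127 126 127 127 128 128 128
 129 128 129 129 129 128 129 129 129 130 129 129 130 142 179 207 210 210
 211 211 212 206 186 144 112 128 186 209 209 206 205 206]
[[299.93126385 155.14333903]
 [335.7749383  155.08053045]
 [297.27701383 162.85997824]
 [338.34347114 162.78831605]]
6 [np.float64(49.60480459902694), np.float64(47.31065595090173), np.float64(46.655720926600104)]
0 [np.float64(48.62177670821799), np.float64(46.20507706298624), np.float64(45.672693035791156)]
-6 [np.float64(47.63874881740905), np.float64(45.09949817507085), np.float64(44.68966514498221)]
182 [110 103  97  89  87  87  85  83  93 124 148 139  87  97  81  59  54  55
  53  62 102 149 173 168 167 168 165 165 165 163]
188 [175 175 174 175 174 174 172 170 169 169 164 134  97 100  95  99 139 173
 170 169 170 172 174 172 172 167 167 166 167 167]
194 [172 172 172 172 171 170 168 170 169 171 154 102 100  96  93 131 179 174
 174 172 171 171 169 169 168 168 170 168 167 168]
200 [169 171 171 170 170 169 166 166 170 159 118 101  98  91 116 162 173 169
 169 169 168 169 168 168 170 170 172 172 173 172]
204 [170 170 169 169 156 122 151 176 179 157 103  98  97  96 137 180 177 173
 171 169 169 168 169 170 172 170 169 168 166 165]
208 [167 169 172 175 155  91  97  94  98 105 115 117 131 155 133 104  87  87
 119 169 173 171 168 167 166 165 165 168 170 167]
212 [172 174 174 175 169 142 108  96 100  98  95  91  92  91  91  90  88  85
  97 139 171 169 170 171 169 169 166 168 168 166]
```

```bash
python3 - <<'E'
from h import *
a=pickle.load(open("pics/a3.pkl","rb"));d=a["scene"]
u=np.array([.887,-.462,0])
for k in(0,-2,-4):
    c=np.array([554.8,14.7,0])+k*u;z=np.arange(165,320,5.)
    p=proj(d,c+np.c_[0*z,0*z,z]);print(k,[round(float(np.interp(r,p[::-1,1],p[::-1,0])),1) for r in(188,194,200,204)], p[0])
print(proj(d,[[555.2,14.3,116]]))
E
```

```text
0 [368.4, 367.7, 367.1, 366.7] [365.5531767  214.61294189]
-2 [369.0, 368.4, 367.7, 367.3] [366.18861057 214.30275639]
-4 [369.7, 369.0, 368.4, 367.9] [366.82349274 213.99284271]
[[364.22819067 225.22013664]]
```

send_rows(
  targets="0.5 -0.3 -10 0 0 0 0;1.1 -0.7 -22 0 0 0 0;1.1 -0.7 -35 0 0 0 0;1.1 -0.7 -46 0 0 0 0;1.1 -0.7 -50 0 0 0 0",
)

```text
time_s: 7.9
position: [555.1, 13.8, 254.6]
tool_rot: [179.9, 0.2, -27.5]
contact_force: [-0.4, -0.2, -3.6]
grip_width: 0.154
```

send_rows(
  targets="0 0 0 0 0 0 0;0 0 -2 0 0 0 0;0 0 -4 0 0 0 0;0 0 -6 0 0 0 0;0 0 -8 0 0 0 0",
)

```text
time_s: 8.32
position: [556.3, 14.2, 249.5]
tool_rot: [-180.0, -0.0, -27.5]
contact_force: [0.4, -0.1, -2.8]
grip_width: 0.152
```

send_rows(
  targets="0 0 -2 0 0 0 0;0 0 -4 0 0 0 0;0 0 -6 0 0 0 0;0 0 -8 0 0 0 0;0 0 -8 0 0 0 0",
)

```text
time_s: 8.73
position: [555.9, 14.2, 240.7]
tool_rot: [180.0, 0.0, -27.5]
contact_force: [-0.0, 0.2, -3.6]
grip_width: 0.153
```

```bash
python3 - <<'E'
from bench import state
s=state()
for k in("position","tool_rot","contact_force","moment","grip_width"):print(k,s[k])
E
```

```text
position [555.91408417  14.23514713 240.73841299]
tool_rot [ 1.79977899e+02  4.05838922e-02 -2.74982981e+01]
contact_force [-0.03809562  0.16014401 -3.5620007 ]
moment [-0.00162118  0.04948534 -0.01342724]
grip_width 0.15290193386786569
```

send_rows(
  targets="0 0 -3 0 0 0 0;0 0 -6 0 0 0 0;0 0 -9 0 0 0 0;0 0 -12 0 0 0 0;0 0 -15 0 0 0 0",
)

```text
time_s: 9.15
position: [556.1, 14.2, 225.9]
tool_rot: [180.0, 0.0, -27.5]
contact_force: [-0.1, -0.1, -3.0]
grip_width: 0.153
```

send_rows(
  targets="0 0 -3 0 0 0 0;0 0 -6 0 0 0 0;0 0 -9 0 0 0 0;0 0 -12 0 0 0 0;0 0 -15 0 0 0 0",
)

```text
time_s: 9.57
position: [556.1, 14.2, 211.0]
tool_rot: [-180.0, -0.0, -27.5]
contact_force: [0.3, -0.6, -3.9]
grip_width: 0.154
```

send_rows(
  targets="0 0 -3 0 0 0 0;0 0 -6 0 0 0 0;0 0 -9 0 0 0 0;0 0 -12 0 0 0 0;0 0 -15 0 0 0 0",
)

```text
time_s: 9.98
position: [556.1, 14.2, 196.0]
tool_rot: [180.0, 0.0, -27.5]
contact_force: [0.4, 1.4, -2.6]
grip_width: 0.153
```

send_rows(
  targets="0 0 -3 0 0 0 0;0 0 -6 0 0 0 0;0 0 -9 0 0 0 0;0 0 -12 0 0 0 0;0 0 -12 0 0 0 0",
)

```text
time_s: 10.4
position: [555.7, 14.2, 183.5]
tool_rot: [180.0, 0.1, -27.5]
contact_force: [-1.3, 0.8, -3.2]
grip_width: 0.153
```

send_rows(
  targets="0 0 -1 0 0 0 0;0 0 -2 0 0 0 0;0 0 -3 0 0 0 0;0 0 -4 0 0 0 0;0 0 -5 0 0 0 0",
)

```text
time_s: 10.82
position: [556.2, 14.2, 179.3]
tool_rot: [-180.0, -0.0, -27.5]
contact_force: [-0.3, -0.8, -3.9]
grip_width: 0.153
```

send_rows(
  targets="0 0 -1 0 0 0 0;0 0 -2 0 0 0 0;0 0 -3 0 0 0 0;0 0 -4 0 0 0 0;0 0 -4 0 0 0 0",
)

```text
time_s: 11.23
position: [556.0, 14.2, 175.0]
tool_rot: [180.0, 0.0, -27.5]
contact_force: [0.9, 0.1, -2.9]
grip_width: 0.154
```

send_rows(
  targets="0 0 -0.5 0 0 0 0;0 0 -1 0 0 0 0;0 0 -1.5 0 0 0 0;0 0 -1.5 0 0 0 0",
)

```text
time_s: 11.57
position: [556.1, 14.2, 173.7]
tool_rot: [180.0, 0.0, -27.5]
contact_force: [-0.6, 0.7, -3.0]
grip_width: 0.153
```

send_rows(
  targets="0 0 -0.5 0 0 0 0;0 0 -1 0 0 0 0;0 0 -1 0 0 0 0",
)

```text
time_s: 11.82
position: [556.1, 14.2, 172.7]
tool_rot: [180.0, 0.0, -27.5]
contact_force: [-0.6, 0.4, -2.9]
grip_width: 0.154
```

send_rows(
  targets="0 0 -0.5 0 0 0 0;0 0 -1 0 0 0 0;0 0 -1 0 0 0 0",
)

```text
time_s: 12.07
position: [556.1, 14.2, 171.7]
tool_rot: [180.0, 0.0, -27.5]
contact_force: [-0.0, -0.3, -3.1]
grip_width: 0.154
```

send_rows(
  targets="0 0 -0.5 0 0 0 0;0 0 -1 0 0 0 0;0 0 -1 0 0 0 0",
)

```text
time_s: 12.32
position: [556.3, 14.2, 170.9]
tool_rot: [-180.0, -0.0, -27.5]
contact_force: [0.3, -0.1, -3.0]
grip_width: 0.149
```

send_rows(
  targets="0 0 -0.5 0 0 0 0;0 0 -1 0 0 0 0;0 0 -1 0 0 0 0",
)

```text
time_s: 12.57
position: [556.5, 14.1, 170.3]
tool_rot: [-180.0, -0.1, -27.5]
contact_force: [-0.5, -0.9, -0.8]
grip_width: 0.153
```

send_rows(
  targets="0 0 -0.5 0 0 0 0;0 0 -1 0 0 0 0;0 0 -1 0 0 0 0",
)

```text
time_s: 12.82
position: [556.5, 14.2, 168.9]
tool_rot: [-180.0, -0.0, -27.5]
contact_force: [1.9, -0.9, -0.4]
grip_width: 0.158
```

send_rows(
  targets="0 0 -0.5 0 0 0 0;0 0 -1 0 0 0 0;0 0 -1 0 0 0 0",
)

```text
time_s: 13.07
position: [556.4, 14.2, 168.0]
tool_rot: [-180.0, -0.0, -27.5]
contact_force: [1.2, -0.3, 0.2]
grip_width: 0.152
```

send_rows(
  targets="0 0 -0.5 0 0 0 0;0 0 -1 0 0 0 0;0 0 -1 0 0 0 0",
)

```text
time_s: 13.32
position: [556.4, 14.2, 167.0]
tool_rot: [-180.0, -0.0, -27.5]
contact_force: [1.3, -0.1, 1.9]
grip_width: 0.152
```

```bash
python3 - <<'E'
from bench import state
s=state()
for k in("position","tool_rot","contact_force","moment","grip_width"):print(k,s[k])
E
```

```text
position [556.38210015  14.19983802 167.01661059]
tool_rot [-1.79977993e+02 -3.87567425e-02 -2.74955735e+01]
contact_force [ 1.31199311 -0.11576759  1.86664106]
moment [-0.13787279 -0.70369979 -0.02616658]
grip_width 0.15174342790231785
```

send_rows(
  targets="0.4 0 0 0 0 -2 0;0.4 0 0 0 0 -4.5 0;0.4 0 0 0 0 -7 0;0.4 0 0 0 0 -10 0;0.4 0 0 0 0 -10 0",
)

```text
time_s: 13.73
position: [556.1, 14.2, 165.9]
tool_rot: [179.9, 0.1, -37.6]
contact_force: [2.0, -0.6, -3.0]
grip_width: 0.152
```

send_rows(
  targets="0 0 0 0 0 -2.5 0;0 0 0 0 0 -5 0;0 0 0 0 0 -7.5 0;0 0 0 0 0 -10 0;0 0 0 0 0 -10 0",
)

```text
time_s: 14.15
position: [555.9, 14.2, 165.9]
tool_rot: [179.9, 0.1, -47.5]
contact_force: [1.7, -1.0, -3.3]
grip_width: 0.155
```

```bash
cat > st.py <<'E'
from bench import state
s=state()
for k in("time_s","position","tool_rot","contact_force","moment","grip_width"):print(k,s[k])
E
python3 st.py
```

```text
time_s 14.15
position [555.89488965  14.23445172 165.91240607]
tool_rot [ 1.79915840e+02  7.16530135e-02 -4.75020177e+01]
contact_force [ 1.69864977 -1.01660455 -3.34601113]
moment [-0.30957598 -0.61857876 -0.02360374]
grip_width 0.15459147270230547
```

send_rows(
  targets="0 0 -0.5 0 0 0 0;0 0 -1 0 0 0 0;0 0 -1 0 0 0 0",
)

```text
time_s: 14.4
position: [556.1, 14.1, 165.3]
tool_rot: [179.9, 0.0, -47.4]
contact_force: [-0.0, -0.3, -4.1]
grip_width: 0.16
```

send_rows(
  targets="0 0 -0.5 0 0 0 0;0 0 -1 0 0 0 0;0 0 -1 0 0 0 0",
)

```text
time_s: 14.65
position: [556.3, 14.2, 164.6]
tool_rot: [180.0, 0.0, -47.5]
contact_force: [-0.1, -0.1, -3.8]
grip_width: 0.149
```

```bash
python3 st.py
```

```text
time_s 14.65
position [556.29122644  14.1975124  164.58320798]
tool_rot [ 1.79974787e+02  2.09972438e-02 -4.74814580e+01]
contact_force [-0.11143288 -0.09368951 -3.81504278]
moment [-0.25346115 -0.25041238 -0.0221892 ]
grip_width 0.149075119867254
```

send_rows(
  targets="0 0 -1 0 0 0 0;0 0 -2 0 0 0 0;0 0 -3 0 0 0 0;0 0 -3 0 0 0 0",
)

```text
time_s: 14.98
position: [556.4, 14.2, 161.5]
tool_rot: [180.0, 0.0, -47.5]
contact_force: [0.4, -1.0, -3.7]
grip_width: 0.157
```

send_rows(
  targets="0 0 -1 0 0 0 0;0 0 -2 0 0 0 0;0 0 -3 0 0 0 0;0 0 -3 0 0 0 0",
)

```text
time_s: 15.32
position: [556.4, 14.2, 158.5]
tool_rot: [180.0, 0.0, -47.5]
contact_force: [1.1, 0.2, -2.8]
grip_width: 0.153
```

```bash
python3 st.py
```

```text
time_s 15.3167
position [556.43038562  14.23170739 158.50968051]
tool_rot [ 1.79986017e+02  1.36404394e-02 -4.75000517e+01]
contact_force [ 1.11060389  0.23461886 -2.84357881]
moment [-0.19238964 -0.22090247  0.01252226]
grip_width 0.15302663576725228
```

send_rows(
  targets="0 0 -1 0 0 0 0;0 0 -2 0 0 0 0;0 0 -3 0 0 0 0;0 0 -3 0 0 0 0",
)

```text
time_s: 15.65
position: [556.4, 14.2, 155.5]
tool_rot: [180.0, 0.0, -47.5]
contact_force: [-0.9, -0.8, -4.3]
grip_width: 0.15
```

send_rows(
  targets="0 0 -0.5 0 0 0 0;0 0 -1 0 0 0 0;0 0 -1 0 0 0 0",
)

```text
time_s: 15.9
position: [556.5, 14.2, 154.7]
tool_rot: [180.0, 0.0, -47.5]
contact_force: [0.7, 0.4, -3.2]
grip_width: 0.154
```

send_rows(
  targets="0 0 -0.5 0 0 0 0;0 0 -1 0 0 0 0;0 0 -1 0 0 0 0",
)

```text
time_s: 16.15
position: [556.5, 14.2, 153.7]
tool_rot: [180.0, 0.0, -47.5]
contact_force: [0.0, -0.3, -3.3]
grip_width: 0.154
```

```bash
python3 st.py
```

```text
time_s 16.15
position [556.4893649   14.23716925 153.68047912]
tool_rot [ 1.79997043e+02  5.18202942e-03 -4.74950375e+01]
contact_force [ 0.02256636 -0.31805    -3.31541304]
moment [-0.13296551 -0.23699038  0.0260818 ]
grip_width 0.1540014265236788
```

send_rows(
  targets="0 0 -0.5 0 0 0 0;0 0 -1 0 0 0 0;0 0 -1 0 0 0 0",
)

```text
time_s: 16.4
position: [556.5, 14.2, 152.7]
tool_rot: [180.0, 0.0, -47.5]
contact_force: [0.5, -0.6, -4.1]
grip_width: 0.151
```

send_rows(
  targets="0 0 -0.5 0 0 0 0;0 0 -1 0 0 0 0;0 0 -1 0 0 0 0",
)

```text
time_s: 16.65
position: [556.5, 14.2, 151.7]
tool_rot: [180.0, 0.0, -47.5]
contact_force: [0.8, -0.8, -3.4]
grip_width: 0.157
```

send_rows(
  targets="0 0 -0.5 0 0 0 0;0 0 -1 0 0 0 0;0 0 -1 0 0 0 0",
)

```text
time_s: 16.9
position: [556.8, 14.1, 151.5]
tool_rot: [-180.0, -0.0, -47.5]
contact_force: [-0.7, -1.1, 1.1]
grip_width: 0.155
```

send_rows(
  targets="0 0 0.3 0 0 -2.5 0;0 0 0.3 0 0 -5 0;0 0 0.3 0 0 -7.5 0;0 0 0.3 0 0 -10 0;0 0 0.3 0 0 -10 0",
)

```text
time_s: 17.32
position: [556.6, 13.7, 151.5]
tool_rot: [180.0, -0.1, -57.6]
contact_force: [-0.5, -2.4, 0.8]
grip_width: 0.155
```

```bash
python3 st.py
```

```text
time_s 17.3167
position [556.64059391  13.70722523 151.52293978]
tool_rot [ 1.79993146e+02 -5.95463639e-02 -5.75736269e+01]
contact_force [-0.49157168 -2.42962488  0.81774548]
moment [-0.84001966  0.19336095  0.0440715 ]
grip_width 0.15503114336848345
```

send_rows(
  targets="0 0 0 0 0 -2.5 0;0 0 0 0 0 -5 0;0 0 0 0 0 -7.5 0;0 0 0 0 0 -10 0;0 0 0 0 0 -10 0",
)

```text
time_s: 17.73
position: [556.5, 13.7, 151.5]
tool_rot: [180.0, -0.1, -67.5]
contact_force: [-0.4, -2.3, 1.8]
grip_width: 0.155
```

```bash
python3 st.py
```

```text
time_s 17.7333
position [556.54389714  13.67572828 151.52057078]
tool_rot [ 1.79988624e+02 -5.91440855e-02 -6.74976583e+01]
contact_force [-0.43337922 -2.30234524  1.82878042]
moment [-1.04521225  0.40148504  0.09747349]
grip_width 0.1545581383208185
```

send_rows(
  targets="0 -0.2 0 0 0 -2.5 0;0 -0.5 0 0 0 -5 0;0 -0.5 0 0 0 -7.5 0;0 -0.5 0 0 0 -10 0;0 -0.5 0 0 0 -10 0",
)

```text
time_s: 18.15
position: [556.5, 13.3, 151.5]
tool_rot: [180.0, -0.0, -77.4]
contact_force: [-1.7, -2.5, 3.8]
grip_width: 0.153
```

```bash
python3 st.py
```

```text
time_s 18.15
position [556.45430524  13.3359162  151.5400836 ]
tool_rot [ 1.79998666e+02 -4.21985898e-02 -7.74488641e+01]
contact_force [-1.72429385 -2.47307489  3.82995046]
moment [-0.93095917  0.66767513  0.11714536]
grip_width 0.15281879032042184
```

send_rows(
  targets="0 0 0 0 0 -2.5 0;0 0 0 0 0 -5 0;0 0 0 0 0 -7.5 0;0 0 0 0 0 -10 0;0 0 0 0 0 -10 0",
)

```text
time_s: 18.57
position: [556.3, 13.3, 151.5]
tool_rot: [180.0, -0.0, -87.4]
contact_force: [-2.6, -2.0, 3.4]
grip_width: 0.153
```

```bash
python3 st.py
```

```text
time_s 18.5667
position [556.33886382  13.318712   151.52223961]
tool_rot [ 1.79990073e+02 -4.19640308e-02 -8.74186608e+01]
contact_force [-2.64963103 -1.97753854  3.41647368]
moment [-1.02391473  0.96383153  0.11616698]
grip_width 0.15303106260919352
```

send_rows(
  targets="0 0 0 0 0 -2.5 0;0 0 0 0 0 -5 0;0 0 0 0 0 -7.5 0;0 0 0 0 0 -10 0;0 0 0 0 0 -10 0",
)

```text
time_s: 18.98
position: [556.3, 13.4, 151.5]
tool_rot: [180.0, -0.0, -97.4]
contact_force: [-3.4, -2.1, 4.8]
grip_width: 0.151
```

```bash
python3 st.py; python3 - <<'E'
from bench import imaging
from h import *
a={n:imaging.read_camera(n) for n in("scene","wrist")};pickle.dump(a,open("pics/a4.pkl","wb"))
f=lambda im,x,y,w,h,k:cv2.resize(im[y:y+h,x:x+w],None,fx=k,fy=k,interpolation=cv2.INTER_CUBIC)
p=proj(a["wrist"],[[555.2,14.3,116]])[0];print(p)
cv2.imwrite("pics/a4.png",np.hstack([f(a["scene"]["image"],330,190,70,70,6),f(a["wrist"]["image"],220,60,200,210,2)]))
E
```

```text
time_s 18.9833
position [556.27943875  13.37769227 151.51914241]
tool_rot [ 1.79989483e+02 -3.93732918e-02 -9.73945896e+01]
contact_force [-3.42353116 -2.09912713  4.84626595]
moment [-1.0942911   1.29825462  0.08111851]
grip_width 0.1505994636056405
[321.21942669 231.7612852 ]
```

View pics/a4.png

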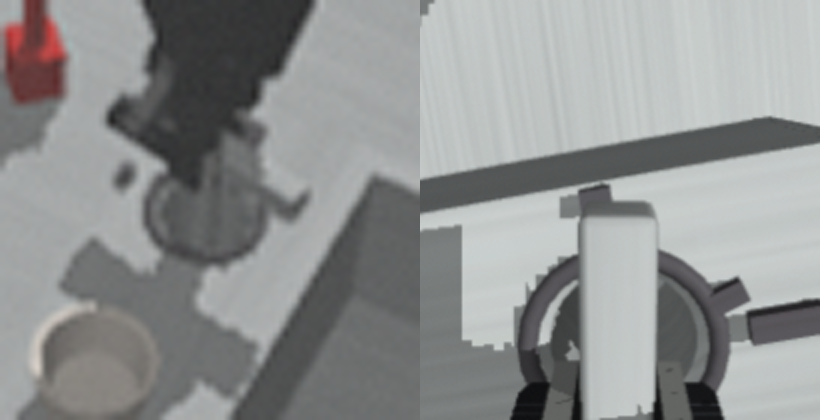

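Wrist view: the pointer, at crop (738,292) i.e. (379,206), is now near the long mark (785,322) but not yet on it.

```bash
python3 - <<'E'
from h import *
w=pickle.load(open("pics/a4.pkl","rb"))["wrist"]
c=lambda x,y:((x-420)/2+220,y/2+60)
P=atz(w,[c(736,293),c(716,301),c(820,316)],116);o=np.array([555.4,14.3,116]);print(P,np.degrees(np.arctan2(*(P-o)[:,[1,0]].T)))
E
```

```text
[[523.31657788   3.95991759 116.        ]
 [528.83299368   5.49857671 116.        ]
 [501.15187314  13.39737322 116.        ]] [-162.13652331 -161.67040535 -179.04675173]
```

send_rows(
  targets="-0.3 -0.2 0.2 0 0 -2.5 0;-0.6 -0.4 0.2 0 0 -5 0;-0.6 -0.4 0.2 0 0 -7.5 0;-0.6 -0.4 0.2 0 0 -8 0;-0.6 -0.4 0.2 0 0 -8 0",
)

```text
time_s: 19.5
position: [555.9, 13.2, 151.5]
tool_rot: [-180.0, -0.0, -105.3]
contact_force: [-2.7, -1.5, 4.9]
grip_width: 0.153
```

```bash
python3 st.py
```

```text
time_s 19.5
position [555.86356559  13.19299964 151.52326766]
tool_rot [-1.79995161e+02 -1.15922099e-02 -1.05329163e+02]
contact_force [-2.70571089 -1.49736993  4.94227542]
moment [-0.99240484  1.25459298  0.11838736]
grip_width 0.1530222438040116
```

send_rows(
  targets="-0.3 -0.2 0.3 0 0 -2 0;-0.3 -0.2 0.3 0 0 -4 0;-0.3 -0.2 0.3 0 0 -6 0;-0.3 -0.2 0.3 0 0 -6 0",
)

```text
time_s: 19.83
position: [555.5, 13.1, 151.5]
tool_rot: [180.0, -0.0, -111.4]
contact_force: [-2.8, -2.1, 3.4]
grip_width: 0.156
```

```bash
python3 st.py
```

```text
time_s 19.8333
position [555.51957422  13.12644407 151.51419083]
tool_rot [ 1.79984711e+02 -3.18351122e-03 -1.11422324e+02]
contact_force [-2.76197884 -2.10157639  3.37022719]
moment [-0.92515076  1.1106412   0.08400415]
grip_width 0.1557274259857332
```

send_rows(
  targets="0 0 0 0 0 -1.5 0;0 0 0 0 0 -3 0;0 0 0 0 0 -3 0",
)

```text
time_s: 20.08
position: [555.5, 13.1, 151.5]
tool_rot: [180.0, -0.0, -114.4]
contact_force: [-2.7, -2.2, 3.5]
grip_width: 0.156
```

```bash
python3 st.py
```

```text
time_s 20.0833
position [555.50936184  13.12981659 151.53305757]
tool_rot [ 1.79984372e+02 -5.31454774e-03 -1.14387886e+02]
contact_force [-2.72562646 -2.17266339  3.48235482]
moment [-0.91934952  1.17052993  0.08211996]
grip_width 0.1562456560234207
```

send_rows(
  targets="0 0 0 0 0 -1.5 0;0 0 0 0 0 -3 0;0 0 0 0 0 -3 0",
)

```text
time_s: 20.33
position: [555.5, 13.1, 151.5]
tool_rot: [180.0, -0.0, -117.4]
contact_force: [-2.8, -3.0, 4.2]
grip_width: 0.155
```

```bash
python3 st.py
```

```text
time_s 20.3333
position [555.46782945  13.13129029 151.52298399]
tool_rot [ 1.79980627e+02 -8.66971429e-03 -1.17392233e+02]
contact_force [-2.76615193 -3.03402405  4.15739676]
moment [-0.89339052  1.30422121  0.17886898]
grip_width 0.1552445933118554
```

send_rows(
  targets="0 0 0 0 0 -1.5 0;0 0 0 0 0 -3 0;0 0 0 0 0 -3 0",
)

```text
time_s: 20.58
position: [555.4, 13.1, 151.5]
tool_rot: [180.0, -0.0, -120.4]
contact_force: [-2.9, -2.6, 4.1]
grip_width: 0.153
```

```bash
python3 st.py; python3 - <<'E'
from bench import imaging
from h import *
w=imaging.read_camera("wrist");pickle.dump(w,open("pics/w5.pkl","wb"))
cv2.imwrite("pics/w5.png",cv2.resize(w["image"][120:290,230:430],None,fx=3,fy=3,interpolation=cv2.INTER_CUBIC))
E
```

```text
time_s 20.5833
position [555.44379862  13.12632113 151.52182509]
tool_rot [ 1.79978850e+02 -1.21611546e-02 -1.20392328e+02]
contact_force [-2.90799287 -2.57152345  4.05372224]
moment [-0.79483634  1.35946229  0.20993832]
grip_width 0.1532133903327772
```

View pics/w5.png

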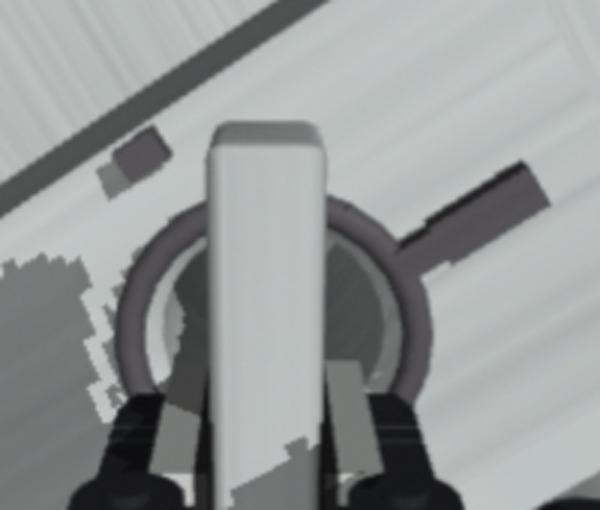

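The pointer has merged with the long mark and the moment has climbed from about 0.10 to 0.21 N m, so the valve is at its stop. One small confirming turn, then I unwind the twist and release.

send_rows(
  targets="0 0 0 0 0 -1 0;0 0 0 0 0 -2 0;0 0 0 0 0 -2 0",
)

```text
time_s: 20.88
position: [555.5, 13.1, 151.5]
tool_rot: [180.0, -0.0, -122.5]
contact_force: [-3.3, -1.6, 4.8]
grip_width: 0.15
```

```bash
python3 st.py
```

```text
time_s 20.8833
position [555.50830301  13.14861948 151.51321459]
tool_rot [ 1.79983006e+02 -7.54431681e-03 -1.22525812e+02]
contact_force [-3.25027905 -1.56914189  4.7806769 ]
moment [-0.79740315  1.50166844  0.21263098]
grip_width 0.14965546330127308
```

send_rows(
  targets="-0.4 -0.4 0 0 0 3 0;-0.4 -0.4 0 0 0 6 0;-0.4 -0.4 0 0 0 9 0;-0.4 -0.4 0 0 0 12 0;-0.4 -0.4 0 0 0 12 0",
)

```text
time_s: 21.3
position: [555.4, 12.8, 151.5]
tool_rot: [-180.0, 0.0, -110.4]
contact_force: [-2.3, -1.8, 1.9]
grip_width: 0.156
```

```bash
python3 st.py
```

```text
time_s 21.3
position [555.42571851  12.84203642 151.5286505 ]
tool_rot [-1.79986047e+02  2.91700216e-02 -1.10391601e+02]
contact_force [-2.3345806  -1.8363169   1.85795538]
moment [-0.65297854  0.99654368  0.052216  ]
grip_width 0.15573491729552663
```

send_rows(
  targets="0 0 0 0 0 0 20;0 0 0 0 0 0 25;0 0 0 0 0 0 35;0 0 0 0 0 0 45;0 0 0 0 0 0 45",
)

```text
time_s: 21.72
position: [555.4, 12.9, 151.5]
tool_rot: [-180.0, 0.0, -110.5]
contact_force: [0.2, -0.2, -0.4]
grip_width: 0.452
```

send_rows(
  targets="0 0 5 0 0 0 45;0 0 15 0 0 0 45;0 0 30 0 0 0 45;0 0 50 0 0 0 45;0 0 70 0 0 0 45",
)

```text
time_s: 22.13
position: [555.2, 12.6, 223.2]
tool_rot: [-180.0, -0.0, -110.5]
contact_force: [0.3, 0.2, 0.2]
grip_width: 0.451
```

send_rows(
  targets="0 0 20 0 0 0 60;0 0 40 0 0 0 80;0 0 50 0 0 0 100;0 0 50 0 0 0 100;0 0 50 0 0 0 100",
)

```text
time_s: 22.55
position: [555.3, 12.9, 271.8]
tool_rot: [-180.0, 0.1, -110.5]
contact_force: [0.5, -0.2, -0.5]
grip_width: 1.0
```

```bash
python3 st.py; python3 - <<'E'
from bench import imaging
from h import *
a={n:imaging.read_camera(n) for n in("scene","wrist")};pickle.dump(a,open("pics/a6.pkl","wb"));w=a["wrist"]
print(proj(w,[[555.2,14.3,116]]))
f=lambda im,x,y,W,h,k:cv2.resize(im[y:y+h,x:x+W],None,fx=k,fy=k,interpolation=cv2.INTER_CUBIC)
cv2.imwrite("pics/a6.png",np.hstack([f(a["scene"]["image"],330,165,70,110,5),f(w["image"],250,100,140,180,550/180)]))
E
```

```text
time_s 22.55
position [555.30934332  12.9266731  271.75688934]
tool_rot [-1.79972963e+02  5.79728318e-02 -1.10502847e+02]
contact_force [ 0.52832483 -0.19714675 -0.4552965 ]
moment [ 0.07297684  0.03493059 -0.00975185]
grip_width 1.0004633377179464
[[318.60370029 183.57191742]]
```

View pics/a6.png

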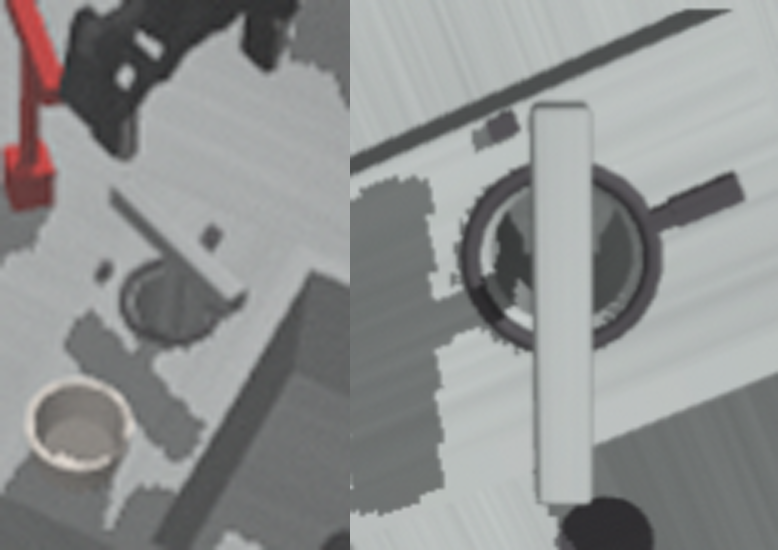

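```bash
python3 - <<'E'
from h import *
a=pickle.load(open("pics/a6.pkl","rb"));w=a["wrist"];k=180/550
c=lambda x,y:((x-350)*k+250,y*k+100)
o=atz(w,[c(561,257)],116)[0]
g=w["image"].mean(2).astype(np.uint8)
P=atz(w,[c(500,128),c(738,187)],116);print(o,np.degrees(np.arctan2(*(P-o)[:,[1,0]].T)))
# dark-pixel angular centroid versus radius around shaft centre
o=np.array([555.3,14.3])
for r in range(28,47,2):
    th=np.radians(np.arange(-205,-150,.5));X=np.c_[o[0]+r*np.cos(th),o[1]+r*np.sin(th),0*th+116]
    uv=proj(w,X).astype(np.float32);v=cv2.remap(g,uv[:,:1].copy(),uv[:,1:].copy(),1).ravel();m=v<115
    print(r,m.sum(),np.degrees(th[m]).mean().round(1) if m.any() else None)
B=atz(w,[c(561,104),c(564,500)],177-0);print(B.mean(0),np.linalg.norm(B[0]-B[1]),np.degrees(np.arctan2(*(B[0]-B[1])[[1,0]])))
E
```

```text
[555.00040736  14.88835525 116.        ] [ -85.80088457 -178.45508945]
28 110 -177.8
30 27 -178.5
32 25 -179.0
34 25 -178.5
36 28 -178.8
38 27 -178.5
40 25 -178.5
42 24 -178.2
44 23 -178.5
46 22 -178.2
[554.47462408  13.89479379 177.        ] 94.9031904636202 -110.08459782028325
```

```bash
python3 -c "
from bench import close_job;print(close_job())"
```

```text
the job is handed in; nothing more can be done
None
```

The drain valve is shut, and the key is standing upright on the stem, fully down and let go. I handed the job in at about 22.6 s of the 64 s.

- **What I did:** I lifted the grey key out of the white stand and lowered it down the shaft until it rested lightly on the stem. A clockwise turn of up to 20° found the square, and the key went down to the bottom. I then turned it clockwise until the resistance rose from about 0.1 to 0.21 N m, eased the twist back and let go.
- **Valve:** the ring's pointer reads −178.7° and the shut mark −178.4°, so they agree within the measurement.
- **Key:** its bar is centred within about 1 mm of the shaft axis. The bar's apparent length and the height where it touched bottom both fit a key that is fully down.
- **Forces:** readings taken at the end of each move showed the key bearing on the warmer with about 8 N down and 4 N sideways at most, against the 45 N limit.
- **Bystanders:** the ramekin looked unmoved in the last picture. I did not re-check the shaker and spoon at the end, but nothing passed close to them.
- **One disagreement:** in the last 2° of the turn the resistance stayed at about 0.21 N m instead of rising further. I therefore relied on the pointer to confirm the valve was shut.

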